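# Seat the microscope's stage plate and close the stage clips

### The arm

A 6-joint arm with a two-finger parallel gripper is mounted at the origin on the work surface. World frame = base frame: x ahead of the robot, y to its left, z up, the work surface at z = 0. Lengths are in m, angles in rad, forces in N, time in s.
With the tool pointing down it reaches from about 0.25 to 0.775 m from the base axis. Payload 4 kg.
Tool frame: the origin (TCP) lies between the finger pads; the fingertips stand 14 mm ahead of it and the grasp point (between the pads) lies 5 mm behind it (robot.nose_length is the distance from the TCP to the fingertips, in m); z points along the fingers, y is the direction in which the jaws open and shut (so a half turn about z gives the same grasp; the last joint's range is limited). The gripper opens to 94 mm and grips with 3 to 60 N. Pads are 16 mm wide; open, the fingers measure 119 mm over their backs; the gripper's body (75 mm by 177 mm) begins 78 mm behind the grasp point.
Start: joints at [1.104, 0.087, 1.371, -0, 1.684, -0.103], TCP at [0.196, 0.514, 0.22] pointing down, gripper open.
Joint ranges: [-3.1, 3.1], [-0.76, 2.03], [0.27, 2.55], [-1.08, 4.22], [0.17, 2.65], [-2.57, 2.57]. Speed limits (rad/s): [2.79, 2.79, 3.14, 3.14, 3.14, 3.14].

### API

Orientations are given as [roll, pitch, yaw] about the fixed x, y, z axes, in that order (R = Rz(yaw) Ry(pitch) Rx(roll)).
In Python, from bench import robot, eyes, finder gives the robot as it stands.
- The arm moves only by the tool play_rows, never from a script. Its argument "rows" is a list of rows, each an object with "linear": the shift along the tool's x, y, z in cm, a list of three; "spin": the turn about the tool's z in degrees. A call has 1 to 12 rows; each row shifts and turns the commanded pose from where the row before left it, along the tool's axes as they then stand; what a row does not reach is not made up. A row lasts 1/12 s, in which the tool goes at most 41.7 mm and 7.16 degrees, less where a joint would pass 70% of its speed; a pose out of reach is approached as far as the arm can. A call with a gripper value outside its range is refused whole. "claw" is the finger opening in cm, from 0 to 9.4, set as the call begins (left out, the last holds). The fingers move at their own pace and stop on an object; the grip force is fixed at half the most. Time passes only in rows, so rows that do not move let the fingers close. It gives the time, the measured TCP pose, the force and the opening at its end, in the units of the state.
- robot.get_obs(): the state, without advancing time (a new reading comes with each control period).
- eyes.snapshot(name): name is "scene" or "top"; returns a dict with "frame" (480x640x3 uint8, red, green, blue), "fx", "fy", "cx", "cy" (pixels), "rvec" (rotation vector, rad) and "tvec" (3), from world to camera coordinates, as OpenCV has them. Camera axes: x right, y down, z forward; pixel columns grow to the right and rows downward; lengths in m; the calibration is good to about 2 mm. A picture is of the moment at which its call begins. There is no depth.
- robot.close_job(): hands the job in, once; it reports no verdict.
Trained networks look in a picture, given as the dict that the camera call returned (one of the last four; its "shot" number tells which), for a name from the list of things; names that differ only in an ending like _2 or _b are one class to them, and where a whole thing is asked for, a point or a joint stands for the part that bears it (a point fixed in the world has none). Each returns a list of dicts, best first, with "conf" (0 to 1); they miss things now and then, are a little off and sometimes report something else, mostly with a low value. They report only what shows in the picture. A call takes as long as a camera call.
- finder.silhouettes(picture, name): "pixels" (480x640 bool, what is visible of it) and "box" ([centre column, centre row, width, height] in pixels, round what is visible of it).
The state is a dict: "time": time; "joint_positions": joint angles; "qvel": joint speeds; "joint_torque": joint torques, N m; "tool_pos": TCP position; "ee_rot": TCP orientation; "wrist_force": force on the tool from outside, world axes, zero at the start; "wrist_torque": the same for the moment, N m; "width": finger opening in m.
Only numpy, scipy, OpenCV 4.12 (cv2) and the standard library are available. Lean on these libraries where they do the work, as an engineer would, in place of code of your own. Each camera call takes 0.05 s, during which the arm holds its last target. There are 200 camera calls.

### The job

The repair bench's stereo microscope has its head swung away and its round black stage plate left lying on the base, only partly over its recess. With a fingertip, push the plate across the rim until it drops flat and flush into the recess, and then push both stage clips round on their pivots until their tips lie over the plate. Slide the plate, do not pick it up or stand it on edge, and leave everything else on the desk where it is.

Things in the scene. Friction and masses are not known exactly. Their poses are not given: they have to be found in the camera images.
- scope: Grey base of a stereo microscope, fixed: level flat slab 20 mm high, 250 mm wide (its x, -125 to +125 mm) and 370 mm long (its y, from -130 mm, the front edge, to +240 mm at the back). Origin at desk level on the axis of the round recess in its top, z up.
- recess (a point): Centre of the recess's flat floor, 14 mm above the desk, axes as the base's. The recess is 97.5 mm across and 6 mm deep, its rim level with the base's top. Nothing hangs above it.
- pillar (a point): Foot of the steel pillar (29 mm thick, 325 mm tall; foot flange 60 mm wide), on the base's top at x 0, y +200 mm. The microscope's head hangs on its far side, 135 to 390 mm above the desk, over base x -75 to +125 mm, y +145 to +450 mm: keep clear.
- plate: Stage plate: loose plain black disc, 95 mm across, 6 mm thick, about 50 g. Origin at the centre of its underside, z its axis. Starts on the base's top, 45 to 87 mm from the recess's centre towards the front, flat or tipped a little into the recess. It slides easily, and drops in when its last edge has passed the rim; then its top is flush with the base's and it has 1.3 mm of play.
- clip_near (a joint): Swing of the stage clip at the base's -x side. 0 rad: it points along -x of the base, away from the recess; grows as it swings to the front (along -y at 1.57 rad) and in over the recess, counter-clockwise from above; stop at 2.25. Starts at 0.1 to 0.6. Stays where it is left; pushing it takes about 1 N. From 1.87 rad its tip is over the seated plate.
- clip_near_pivot (a point): Foot of that clip's pivot post on the base's top (x -50, y +35 mm of the base); its knob is 15 mm wide and ends 15 mm above the base's top.
- clip_near_tip (a point): Upturned tip of that clip, 70 mm from the pivot. The clip is a steel strip 10 mm wide, 2 mm thick; its underside is 8 mm above the base's top near the pivot, 2.5 mm at 60 mm out, and it turns up to 9 mm at the tip. It passes over the seated plate, but not over a plate lying on the base.
- clip_far (a joint): Swing of the stage clip at the base's +x side, the mirror image of the other. 0 rad: it points along +x of the base; grows as it swings to the front (along -y at 1.57 rad) and in over the recess, clockwise from above; stop at 2.25. Starts at 0.1 to 0.6. Otherwise as clip_near.
- clip_far_pivot (a point): Foot of that clip's pivot post on the base's top (x +50, y +35 mm of the base); knob as the other's.
- clip_far_tip (a point): Upturned tip of that clip, 70 mm from the pivot; strip as the other's.
- aux_lens: Bystander: black round screw-on lens, 55 mm across, 22 mm high, on the rear corner of the microscope's base. Origin at the centre of its underside.
- screw_tin: Bystander: round aluminium tin, 64 mm across, 20 mm high, on the desk about 175 mm from the recess on the base's -x side. Origin at the centre of its underside.
- driver: Bystander: black and yellow precision screwdriver, 170 mm long, 18 mm thick, lying on the desk roughly along the base's front edge, some 80 to 100 mm from it. Origin under its middle, tip to its +x.
- hdd: Bystander: 2.5 inch drive, 100 x 70 x 10 mm, flat on the desk to the left. Origin at the centre of its underside.
- battery: Bystander: black laptop battery bar, 205 mm (its y) x 48 x 20 mm, on the desk at the left. Origin at the centre of its underside.
- mouse: Bystander: black computer mouse, 105 x 60 x 35 mm, on the desk at the right. Origin at the centre of its underside.

How it is judged:
On the way, in this order (a step that is already met when the one before it is completed fails the run):
1. the stage plate lies flat on the floor of its recess (horizontal distance between plate and recess below 0.0035 m and z of plate in the frame of recess below 0.0015 m and angle between plate's own z axis and vertical below 0.03 rad), for 0.2 s.
2. both stage clips have their tips over the seated plate (all of step 1 and horizontal distance between each of clip_near_tip, clip_far_tip and plate below 0.045 m), for 0.2 s.
At the end, for the whole second after the job is handed in: The stage plate lies flat in the recess (centre within 3.5 mm of the recess's centre, underside within 1.5 mm of its floor, tilt under 0.03 rad), both clip tips are within 45 mm of the plate's centre, seen from above, and all is at rest (all of step 2 and linear speed of plate below 0.01 m/s and velocity of joint clip_near between -0.1 and 0.1 rad/s and velocity of joint clip_far between -0.1 and 0.1 rad/s); the robot touches nothing.
It fails at once if the stage plate is lifted (its centre more than 8 mm above the base's top) or stood on edge (tilted more than 0.3 rad) (z of plate in the frame of scope above 0.028 m or angle between plate's own z axis and vertical above 0.3 rad).
It fails at once if a bystander is shifted by more than 15 mm (distance of any of aux_lens, screw_tin, driver, hdd, battery, mouse from where it was at the start of the episode above 0.015 m).
It also fails if it takes over 54 s, if anything falls off the work surface, if the arm or the gripper's body presses on something with over 40 N, if the wrist force passes 120 N, or if a joint passes its speed limit or range.

## Working session

There is one attempt and no reset: what is moved stays moved. The work goes in short steps, Python scripts to look and compute and a tool call to move; the robot and the scene stay as the last step left them, time stands still between calls to the robot, and variables do not carry over. Pictures are saved under pics/ and viewed, about 8 in all and at most 12, crops included, and the job is handed in when it is done.

Besides the shell and the picture viewer there is one more tool, called by a JSON object that holds its "fn" and its "kwargs", one argument or row to a line. play_rows: Moves the arm, as the interface text tells. Its arguments: {"type":"object","properties":{"rows":{"type":"array"},"claw":{"type":"number"}},"required":["rows"]}

```bash
mkdir -p pics; ls; cat > h.py <<'E'
import numpy as np, cv2
from bench import robot, eyes, finder
def cam(p):
    R=cv2.Rodrigues(np.array(p["rvec"],float))[0]; t=np.array(p["tvec"],float).ravel()
    K=np.array([[p["fx"],0,p["cx"]],[0,p["fy"],p["cy"]],[0,0,1.]]); return K,R,t
def ray(p,uv,z):
    K,R,t=cam(p); uv=np.atleast_2d(np.array(uv,float))
    d=(np.linalg.inv(K)@np.c_[uv,np.ones(len(uv))].T).T@R; c=-R.T@t
    return c+d*((z-c[2])/d[:,2])[:,None]
def proj(p,X):
    K,R,t=cam(p); return cv2.projectPoints(np.array(X,float).reshape(-1,3),R,t,K,None)[0].reshape(-1,2)
def save(p,n): cv2.imwrite("pics/"+n,cv2.cvtColor(p["frame"],cv2.COLOR_RGB2BGR))
E
python3 - <<'E'
from h import *
print(robot.get_obs())
for c in ["top","scene"]:
    p=eyes.snapshot(c); save(p,c+"0.png"); K,R,t=cam(p); print(c,K[0,0],-R.T@t,R.round(2).tolist())
    for n,z in [("scope",.02),("plate",.024),("clip_near",.024),("clip_far",.024),("aux_lens",.03),("screw_tin",.02),("driver",.01),("mouse",.02),("hdd",.01),("battery",.02)]:
        for s in finder.silhouettes(p,n)[:2]:
            b=s["box"]; m=cv2.moments(s["pixels"].astype(np.uint8),True)
            print(n,round(s["conf"],2),np.round(b),int(m["m00"]),ray(p,[m["m10"]/m["m00"],m["m01"]/m["m00"]],z)[0].round(4))
E
```

```text
pics
{'time': 0.0, 'joint_positions': array([ 1.10389609e+00,  8.79725434e-02,  1.37222663e+00, -1.54002296e-05,
        1.68359530e+00, -1.03147129e-01]), 'qvel': array([ 8.08082985e-05,  1.44312228e-03, -6.98456565e-04,  1.31705146e-03,
        5.38208485e-04, -4.16212103e-05]), 'joint_torque': array([-3.34194256e-04, -3.40182066e+01, -3.02425218e+01,  7.16055511e-02,
        3.30500398e-02, -1.83835314e-04]), 'tool_pos': array([0.19548424, 0.51354249, 0.21830857]), 'ee_rot': array([-3.13940096e+00, -2.11483542e-04,  2.77783759e+00]), 'wrist_force': array([-0.57658761,  0.09885953,  1.40052325]), 'wrist_torque': array([-0.01065883,  0.0055835 , -0.0607409 ]), 'width': 0.09396172559022133}
top 479.66721219020997 [ 0.46700281 -0.03954034  1.07545707] [[-0.02, -1.0, -0.0], [-1.0, 0.02, -0.06], [0.06, -0.0, -1.0]]
scope 0.85 [180. 221. 360. 150.] 26576 [0.5491 0.2086 0.02  ]
scope 0.33 [320. 219.  44.  46.] 1410 [ 0.5656 -0.0613  0.02  ]
plate 0.95 [320. 219.  42.  44.] 1421 [ 0.5655 -0.0611  0.024 ]
clip_near 0.72 [291. 253.  25.  32.] 203 [0.4983 0.0051 0.024 ]
clip_far 0.67 [267. 18
[... 780 characters left out ...]
3 0.02  ]
plate 0.93 [308. 259.  39.  24.] 671 [ 0.5683 -0.0596  0.024 ]
plate 0.56 [491. 282.  30.  35.] 715 [0.4749 0.3957 0.024 ]
clip_far 0.49 [406. 291.  22.  20.] 375 [0.5946 0.2075 0.024 ]
aux_lens 0.69 [406. 291.  23.  19.] 366 [0.6028 0.2089 0.03  ]
screw_tin 0.79 [327. 234.  19.  16.] 309 [ 0.4298 -0.0626  0.02  ]
screw_tin 0.16 [338. 288.  10.  22.] 104 [0.6333 0.0503 0.02  ]
driver 0.75 [250. 251.  11.  21.] 163 [ 0.5938 -0.2244  0.01  ]
driver 0.74 [409. 233. 275. 162.] 15630 [0.3724 0.1543 0.01  ]
mouse 0.65 [196. 214.  24.  23.] 448 [ 0.5032 -0.4484  0.02  ]
hdd 0.93 [491. 283.  30.  33.] 792 [0.4542 0.3963 0.01  ]
battery 0.61 [481. 333.  27.  73.] 1682 [0.6567 0.3955 0.02  ]
```

```bash
python3 - <<'E'
import cv2
i=cv2.imread("pics/top0.png")[140:310,170:410]
cv2.imwrite("pics/c0.png",cv2.resize(i,None,fx=3.3,fy=3.3,interpolation=cv2.INTER_CUBIC))
E
```

```text
(no output)
```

View pics/c0.png

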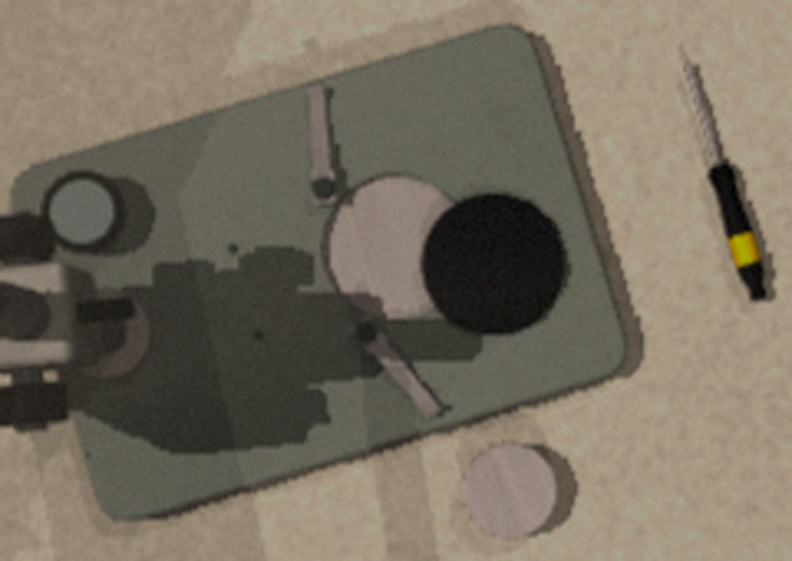

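```bash
cat >> h.py <<'E'
def crop2px(u): return np.array(u,float)/3.3+[170,140]-0.35
def gray_line(p,A,B,z):
    # refine an edge between world pts A,B (xy) by max gradient along the normal; returns fitted world pts
    A,B=np.array(A),np.array(B); d=(B-A)/np.linalg.norm(B-A); n=np.array([-d[1],d[0]]); s=np.linspace(-.01,.01,41); out=[]
    g=cv2.GaussianBlur(cv2.cvtColor(p["frame"],cv2.COLOR_RGB2GRAY).astype(np.float32),(0,0),.8)
    for f in np.linspace(.05,.95,40):
        X=A+f*(B-A)+s[:,None]*n; uv=proj(p,np.c_[X,np.full(41,z)]).astype(np.float32)
        v=cv2.remap(g,uv[None,:,0],uv[None,:,1],cv2.INTER_LINEAR)[0]; k=np.argmax(abs(np.gradient(v))[2:-2])+2; out.append(X[k])
    out=np.array(out,np.float32); l=cv2.fitLine(out,cv2.DIST_HUBER,0,.001,.001).ravel(); return l
E
python3 - <<'E'
from h import *
p=eyes.snapshot("top")
w=lambda u,z: ray(p,crop2px(u),z)[:,:2]
kf,kn=w([323,187],.035)[0],w([367,332],.035)[0]; print("knobs",kf,kn,np.linalg.norm(kf-kn))
ex=(kf-kn)/np.linalg.norm(kf-kn); ey=np.array([-ex[1],ex[0]])
print("yaw",np.arctan2(ex[1],ex[0]),"recess",(kf+kn)/2-.035*ey)
E_={"front":w([[545,60],[630,335]],.02),"-x":w([[600,380],[180,505]],.02),"+x":w([[480,30],[60,155]],.02)}
for k,(A,B) in E_.items():
    l=gray_line(p,A,B,.02); r=(kf+kn)/2-.035*ey-l[2:]; print(k,"ang",np.arctan2(l[1],l[0]),"dist to recess",abs(r[0]*l[1]-r[1]*l[0]))
    
m=finder.silhouettes(p,"plate")[0]["pixels"].astype(np.uint8)
(c,ax,a)=cv2.fitEllipse(max(cv2.findContours(m,0,1)[0],key=len)); print("plate",ray(p,c,.025)[0],ax)
for n,u in [("near tip",[441,411]),("far tip",[318,88]),("tin",[511,488])]: print(n,w(u,.026))
print("tin",w([511,488],.02),"driver ends",w([[762,298],[684,46]],.01))
E
```

```text
knobs [0.61854348 0.04952561] [0.52182377 0.02221736] 0.10050095734220812
yaw 0.2751811593022596 recess [0.57969387 0.00218833]
front ang 0.27735373 dist to recess 0.13961817592313738
-x ang -1.2982141 dist to recess 0.1291361222188167
+x ang -1.2957798 dist to recess 0.12469551483970562Traceback (most recent call last):
  File "<stdin>", line 11, in <module>
IndexError: list index out of range
```

```bash
python3 - <<'E'
from h import *
p=eyes.snapshot("top")
w=lambda u,z: ray(p,crop2px(u),z)[:,:2]
g=cv2.cvtColor(p["frame"],cv2.COLOR_RGB2GRAY); m=np.zeros_like(g); m[195:245,296:346]=(g[195:245,296:346]<38)
n,l,st,ce=cv2.connectedComponentsWithStats(m); k=1+np.argmax(st[1:,4]); print(st[k])
c,ax,a=cv2.fitEllipse(max(cv2.findContours((l==k).astype(np.uint8),0,1)[0],key=len)); P=ray(p,c,.025)[0][:2]
R=np.array([.5797,.0022]); y=.276; ex=np.array([np.cos(y),np.sin(y)]); ey=np.array([-ex[1],ex[0]])
b=lambda q:((np.asarray(q)-R)@np.c_[ex,ey]*1000).round(1)
print("plate",c,ax,P,b(P))
for n,u in [("near tip",[441,411]),("far tip",[318,88])]: print(n,w(u,.026),b(w(u,.026)))
print("tin",b(w([511,488],.02)),"driver ends",w([[762,298],[684,46]],.01))
W=lambda x,y_,z:np.append(R+np.array([x,y_])/1000@np.c_[ex,ey].T,z)
t=np.linspace(0,2*np.pi,90); im=cv2.resize(p["frame"][140:310,170:410],None,fx=3.3,fy=3.3,interpolation=cv2.INTER_CUBIC)[:,:,::-1].copy()
def pl(X,c): cv2.polylines(im,[np.int32((proj(p,X)-[170,140]+.35)*3.3)],False,c,1)
pl([W(48.75*np.cos(a),48.75*np.sin(a),.02) for a in t],(0,0,255))
pl([np.append(P+.0475*np.array([np.cos(a),np.sin(a)]),.025) for a in t],(0,255,255))
pl([W(*q,.02) for q in [(-125,240),(-125,-130),(125,-130),(125,240)]],(0,255,0))
cv2.imwrite("pics/c1.png",im)
E
```

```text
[ 298  199   43   42 1426]
plate (319.25531005859375, 219.6773681640625) (41.48088073730469, 41.94619369506836) [ 0.56575111 -0.06242379] [-31.  -58.4]
near tip [[ 0.468856   -0.02523119]] [[-114.1    3.8]]
far tip [[0.68670876 0.05250306]] [[116.7  19.2]]
tin [[-176.5  -25.6]] driver ends [[ 0.54013964 -0.24321961]
 [ 0.71338596 -0.19589782]]
```

View pics/c1.png

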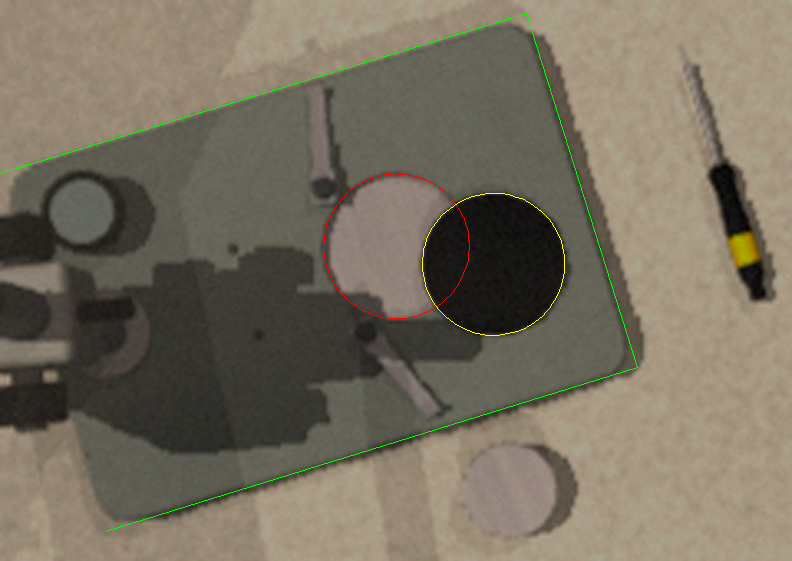

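{"fn": "play_rows", "kwargs": {
  "rows": [
    {"linear": [0, -4, 0], "spin": 0},
    {"linear": [0, -4, 0], "spin": 0},
    {"linear": [0, -4, 0], "spin": 0},
    {"linear": [0, -4, 0], "spin": 0},
    {"linear": [0, -4, 0], "spin": 0},
    {"linear": [0, -4, 0], "spin": 0},
    {"linear": [0, 0, 0], "spin": 7},
    {"linear": [0, 0, 0], "spin": 7},
    {"linear": [0, 0, 0], "spin": 7},
    {"linear": [0, 0, 0], "spin": 7},
    {"linear": [0, 0, 0], "spin": 7},
    {"linear": [0, 0, 0], "spin": 7}
  ],
  "claw": 6
}}

```text
time: 2.25
tool_pos: [0.1103, 0.2896, 0.2197]
ee_rot: [3.141, -0.0, 2.039]
wrist_force: [0.6, 0.1, -0.5]
width: 0.06
```

{"fn": "play_rows", "kwargs": {
  "rows": [
    {"linear": [0, 0, 0], "spin": 6.5},
    {"linear": [0, 0, 0], "spin": 6.5},
    {"linear": [0, 0, 0], "spin": 6.5},
    {"linear": [0, 0, 0], "spin": 6.5},
    {"linear": [0, 0, 0], "spin": 6.5},
    {"linear": [0, 0, 0], "spin": 6.5},
    {"linear": [-2.5, 3.4, 0], "spin": 0},
    {"linear": [-2.5, 3.4, 0], "spin": 0},
    {"linear": [-2.5, 3.4, 0], "spin": 0},
    {"linear": [-2.5, 3.4, 0], "spin": 0},
    {"linear": [-2.5, 3.4, 0], "spin": 0},
    {"linear": [-2.5, 3.4, 0], "spin": 0}
  ]
}}

```text
time: 3.25
tool_pos: [0.2779, 0.1017, 0.22]
ee_rot: [3.139, -0.001, 1.364]
wrist_force: [0.4, 1.0, 0.1]
width: 0.0601
```

{"fn": "play_rows", "kwargs": {
  "rows": [
    {"linear": [-3.7, 1.9, 0], "spin": 0},
    {"linear": [-3.7, 1.9, 0], "spin": 0},
    {"linear": [-3.7, 1.9, 0], "spin": 0},
    {"linear": [-3.7, 1.9, 0], "spin": 0},
    {"linear": [-3.7, 1.9, 0], "spin": 0},
    {"linear": [0.2, 3.7, 0], "spin": 0},
    {"linear": [0.2, 3.7, 0], "spin": 0},
    {"linear": [0.2, 3.7, 0], "spin": 0},
    {"linear": [0.2, 3.7, 0], "spin": 0},
    {"linear": [0.2, 3.7, 0], "spin": 0},
    {"linear": [0.2, 3.7, 0], "spin": 0},
    {"linear": [0, 0, 0], "spin": 0}
  ]
}}

```text
time: 4.25
tool_pos: [0.5562, -0.1318, 0.215]
ee_rot: [-3.138, -0.001, 1.364]
wrist_force: [-1.1, 0.3, -1.7]
width: 0.0598
```

{"fn": "play_rows", "kwargs": {
  "rows": [
    {"linear": [-0.3, -0.4, 3.5], "spin": 0},
    {"linear": [0, 0, 3.5], "spin": 0},
    {"linear": [0, 0, 3.5], "spin": 0},
    {"linear": [0, 0, 3], "spin": 0},
    {"linear": [0, 0, 1.5], "spin": 0},
    {"linear": [0, 0, 0], "spin": 0},
    {"linear": [0, 0, 0], "spin": 0},
    {"linear": [0, 0, 0], "spin": 0}
  ]
}}

```text
time: 4.92
tool_pos: [0.5482, -0.1334, 0.0715]
ee_rot: [3.138, 0.0, 1.364]
wrist_force: [0.4, 0.0, 0.5]
width: 0.0599
```

```bash
python3 - <<'E'
from h import *
p=eyes.snapshot("top"); o=robot.get_obs(); print(o["tool_pos"],o["ee_rot"],o["wrist_force"])
g=cv2.cvtColor(p["frame"],cv2.COLOR_RGB2GRAY)
cv2.imwrite("pics/c2.png",cv2.resize(p["frame"][140:310,230:430],None,fx=3.3,fy=3.3,interpolation=cv2.INTER_CUBIC)[:,:,::-1])
E
```

```text
[ 0.5486302  -0.13355987  0.07201804] [3.13717135e+00 4.89204603e-04 1.36402159e+00] [1.27618101 0.92838946 0.22548269]
```

View pics/c2.png

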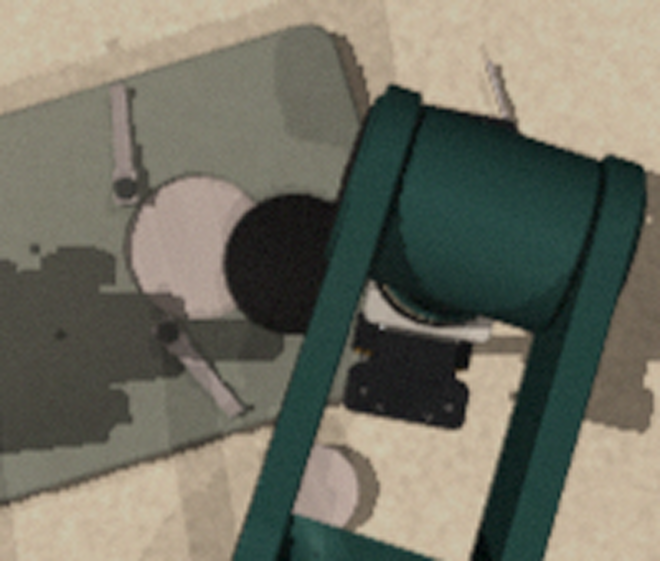

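{"fn": "play_rows", "kwargs": {
  "rows": [
    {"linear": [0, 0.3, 1.5], "spin": 0},
    {"linear": [0, 0, 1.3], "spin": 0},
    {"linear": [0, 0, 0.7], "spin": 0},
    {"linear": [0, 0, 0], "spin": 0},
    {"linear": [0, 0, 0], "spin": 0},
    {"linear": [0, 0, 0], "spin": 0}
  ]
}}

```text
time: 5.47
tool_pos: [0.5509, -0.1339, 0.0358]
ee_rot: [3.14, 0.0, 1.364]
wrist_force: [-0.1, -0.3, 0.8]
width: 0.0602
```

```bash
python3 - <<'E'
from h import *
for i in range(4): eyes.snapshot("scene"); o=robot.get_obs(); print(o["tool_pos"],o["ee_rot"],o["wrist_force"])
E
```

```text
[ 0.55083561 -0.13388175  0.03571244] [3.13970835e+00 1.44256386e-04 1.36408033e+00] [-0.65745228  0.22415705 -0.73635874]
[ 0.55075492 -0.13382746  0.03553819] [3.13991197e+00 1.49722368e-04 1.36414854e+00] [0.45711875 0.45917507 1.24112376]
[ 0.55063289 -0.13379345  0.03532146] [3.14024372e+00 4.60464363e-05 1.36407036e+00] [-0.47077207 -0.42421908 -0.62608971]
[ 0.55052064 -0.13378807  0.03510355] [3.14055334e+00 5.24901978e-05 1.36408037e+00] [ 0.34442226 -1.20183834  0.9204389 ]
```

{"fn": "play_rows", "kwargs": {
  "rows": [
    {"linear": [1, 0.05, -0.12], "spin": 0},
    {"linear": [1, 0, 0], "spin": 0},
    {"linear": [0.6, 0, 0], "spin": 0},
    {"linear": [0.6, 0, 0], "spin": 0},
    {"linear": [0.6, 0, 0], "spin": 0},
    {"linear": [0.6, 0, 0], "spin": 0},
    {"linear": [0.6, 0, 0], "spin": 0},
    {"linear": [0.6, 0, 0], "spin": 0},
    {"linear": [0.6, 0, 0], "spin": 0},
    {"linear": [0.6, 0, 0], "spin": 0},
    {"linear": [0.4, 0, 0], "spin": 0},
    {"linear": [0, 0, 0], "spin": 0}
  ]
}}

```text
time: 6.67
tool_pos: [0.5656, -0.0624, 0.0356]
ee_rot: [-3.141, -0.0, 1.365]
wrist_force: [-0.5, -0.1, -0.2]
width: 0.06
```

```bash
python3 - <<'E'
from h import *
p=eyes.snapshot("top"); o=robot.get_obs(); T=o["tool_pos"]; print(T,o["ee_rot"],o["wrist_force"])
y=o["ee_rot"][2]; d=np.array([.5797,.0022])-T[:2]; print("along,lat",d@[np.cos(y),np.sin(y)],d@[np.sin(y),-np.cos(y)])
cv2.imwrite("pics/c3.png",cv2.resize(p["frame"][140:310,230:430],None,fx=3.3,fy=3.3,interpolation=cv2.INTER_CUBIC)[:,:,::-1])
E
```

```text
[ 0.56552901 -0.06282247  0.03562484] [-3.14153840e+00 -1.39234741e-04  1.36478408e+00] [0.36630156 1.17654473 0.05655881]
along,lat 0.06654632108142743 0.0005704603626897049
```

View pics/c3.png

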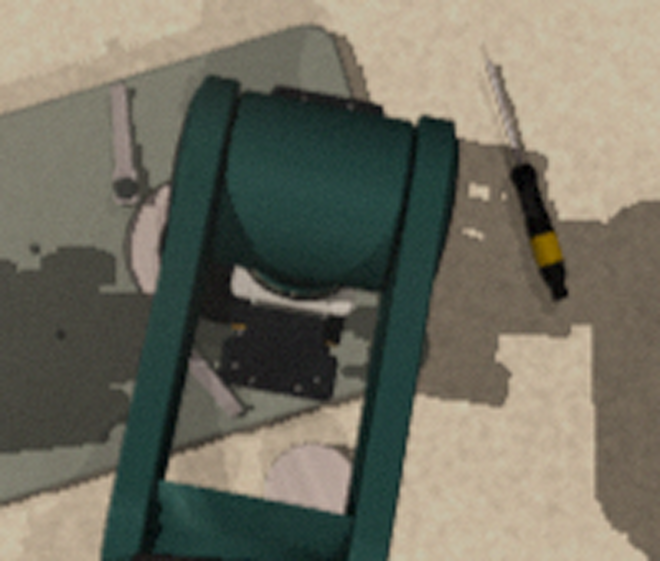

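{"fn": "play_rows", "kwargs": {
  "rows": [
    {"linear": [0.3, 0.05, 0], "spin": 0},
    {"linear": [0.3, 0, 0], "spin": 0},
    {"linear": [0.3, 0, 0], "spin": 0},
    {"linear": [0.3, 0, 0], "spin": 0},
    {"linear": [0.3, 0, 0], "spin": 0},
    {"linear": [0.2, 0, 0], "spin": 0},
    {"linear": [0.2, 0, 0], "spin": 0},
    {"linear": [0.1, 0, 0], "spin": 0},
    {"linear": [0.1, 0, 0], "spin": 0},
    {"linear": [0.1, 0, 0], "spin": 0},
    {"linear": [0, 0, 0], "spin": 0},
    {"linear": [0, 0, 0], "spin": 0}
  ]
}}

```text
time: 7.72
tool_pos: [0.5705, -0.0418, 0.0357]
ee_rot: [-3.142, -0.0, 1.364]
wrist_force: [0.1, 0.1, -0.4]
width: 0.0599
```

```bash
cat > chk.py <<'E'
from h import *
import sys
p=eyes.snapshot("scene"); o=robot.get_obs(); T=o["tool_pos"]; print(T,o["ee_rot"],o["wrist_force"],o["time"])
y=o["ee_rot"][2]; d=np.array([.5797,.0022])-T[:2]; print("along,lat",d@[np.cos(y),np.sin(y)],d@[np.sin(y),-np.cos(y)])
K=np.array([.5797,.0022,.02]); u0,v0=np.int32(proj(p,K)[0]); print(u0,v0)
im=cv2.resize(p["frame"][v0-50:v0+50,u0-70:u0+70],None,fx=5.5,fy=5.5,interpolation=cv2.INTER_CUBIC)[:,:,::-1].copy()
t=np.linspace(0,2*np.pi,90)
if len(sys.argv)>2:
    for r,z,c in[(.04875,.02,(0,0,255))]:
        cv2.polylines(im,[np.int32((proj(p,[[K[0]+r*np.cos(a),K[1]+r*np.sin(a),z] for a in t])-[u0-70,v0-50]+.4)*5.5)],True,c,1)
cv2.imwrite("pics/"+sys.argv[1],im)
E
python3 chk.py c4.png
```

```text
[ 0.57047012 -0.04190847  0.03566983] [ 3.14156601e+00 -7.73763524e-05  1.36398496e+00] [-0.31031349  0.053569    0.13392138] 7.7667
along,lat 0.04506380968273028 -2.404552569438628e-05
328 266
```

View pics/c4.png

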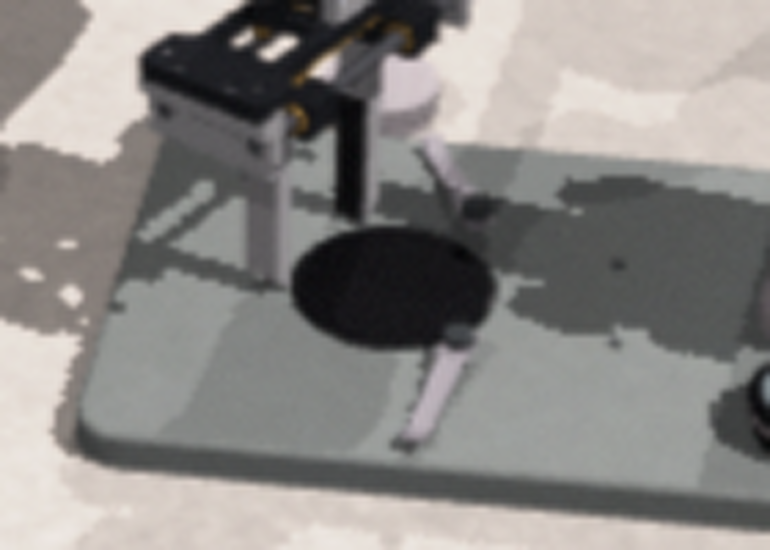

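{"fn": "play_rows", "kwargs": {
  "rows": [
    {"linear": [0.1, 0, 0], "spin": 0},
    {"linear": [0.1, 0, 0], "spin": 0},
    {"linear": [0.1, 0, 0], "spin": 0},
    {"linear": [0.1, 0, 0], "spin": 0},
    {"linear": [0, 0, 0], "spin": 0}
  ]
}}

```text
time: 8.18
tool_pos: [0.5713, -0.0377, 0.0357]
ee_rot: [3.142, -0.0, 1.364]
wrist_force: [-0.3, 0.1, 0.3]
width: 0.0602
```

```bash
python3 chk.py c5.png 1; python3 - <<'E'
import sys; sys.path.insert(0,'.')
from h import *
for c in("scene","top"):
    p=eyes.snapshot(c); 
    for s in finder.silhouettes(p,"plate")[:1]:
        cc,ax,a=cv2.fitEllipse(max(cv2.findContours(s["pixels"].astype(np.uint8),0,1)[0],key=len)); print(c,s["conf"],s["pixels"].sum(),cc,ax,ray(p,cc,.02)[0])
E
```

```text
[ 0.57132389 -0.03781671  0.03569471] [ 3.14152603e+00 -9.32620898e-05  1.36427343e+00] [ 0.09791705 -0.17954656 -0.41207535] 8.2333
along,lat 0.04088393280218748 -7.62857290164164e-06
328 266
scene 0.9 649 (328.6011047363281, 268.0102844238281) (21.7572021484375, 35.71185302734375) [0.5839289  0.00443077 0.02      ]
top 0.51 161 (281.3456726074219, 227.0106964111328) (10.411275863647461, 17.87578773498535) [0.55185362 0.02149135 0.02      ]
```

View pics/c5.png

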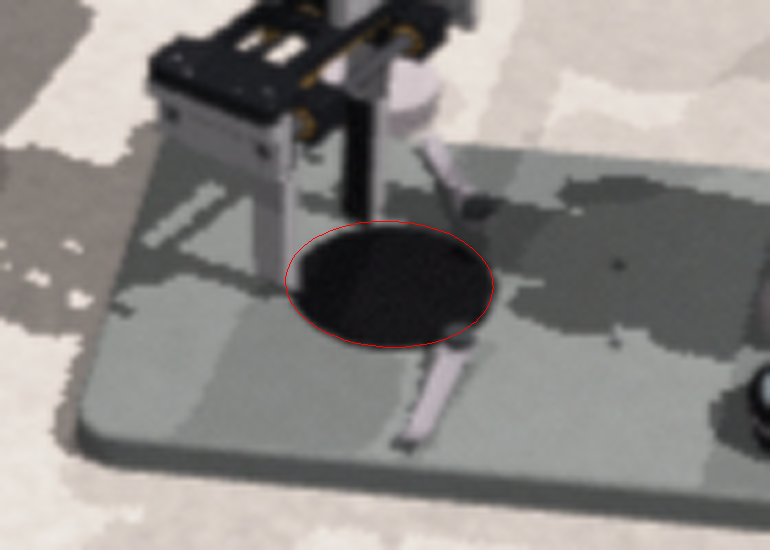

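{"fn": "play_rows", "kwargs": {
  "rows": [
    {"linear": [0, 0, -2.5], "spin": 0},
    {"linear": [0, 0, -2.5], "spin": 0},
    {"linear": [0, 0, 0], "spin": 7},
    {"linear": [0, 0, 0], "spin": 7},
    {"linear": [0, 0, 0], "spin": 7},
    {"linear": [0, 0, 0], "spin": 7},
    {"linear": [0, 0, 0], "spin": 7},
    {"linear": [0, 0, 0], "spin": 7},
    {"linear": [0, 0, 0], "spin": 7},
    {"linear": [0, 0, 0], "spin": 7},
    {"linear": [0, 0, 0], "spin": 6.3},
    {"linear": [0, 0, 0], "spin": 0}
  ],
  "claw": 8
}}

```text
time: 9.43
tool_pos: [0.5713, -0.038, 0.0857]
ee_rot: [-3.142, -0.0, 0.275]
wrist_force: [0.2, -0.0, 0.7]
width: 0.0802
```

```bash
cat > clip.py <<'E'
from h import *
import sys
R=np.array([.5797,.0022]); y=.276; E=np.array([[np.cos(y),-np.sin(y)],[np.sin(y),np.cos(y)]])
o=robot.get_obs(); T=(o["tool_pos"][:2]-R)@E*1000
print("t",o["time"],"TCP base",T.round(1),"z",o["tool_pos"][2],"yaw err",o["ee_rot"][2]-y,"w",o["width"],o["wrist_force"].round(1))
s=int(sys.argv[1]); q0,q1,n,r=map(float,sys.argv[2:6]); gap=float(sys.argv[6])  # s=-1 near, +1 far
off=o["width"]*500+6.25
def tcp(q,gap):
    d=np.array([s*np.cos(q),-np.sin(q)]); m=np.array([-s*np.sin(q),-np.cos(q)])
    return np.array([s*50,35])+r*d-(5+8*abs(m[0])+6.25*abs(m[1])+gap)*m-[0,off]
q=np.linspace(q0,q1,int(n)+1); W=np.array([tcp(a,gap if i==0 else 0) for i,a in enumerate(q)])
print("to start (tool cm)",((W[0]-T)/10*[1,-1]).round(2)); print((np.diff(W,axis=0)/10*[1,-1]).round(2).tolist()); print("end tcp",W[-1])
E
python3 clip.py -1 .45 2.1 11 52 8
```

```text
t 9.4333 TCP base [-19.1 -36.4] z 0.08566236191577091 yaw err -0.0010396503524279233 w 0.08024398189902289 [ 0.2 -0.   0.7]
to start (tool cm) [-8.74 -2.23]
[[0.52, 1.45], [0.29, 0.72], [0.41, 0.69], [0.53, 0.63], [0.64, 0.55], [0.73, 0.45], [0.82, 0.33], [0.78, 0.2], [0.73, 0.1], [0.76, -0.01], [0.77, -0.13]]
end tcp [-36.74876697 -63.86234656]
```

{"fn": "play_rows", "kwargs": {
  "rows": [
    {"linear": [-2.9, -0.8, 0], "spin": 0},
    {"linear": [-2.9, -0.7, 0], "spin": 0},
    {"linear": [-2.9, -0.7, 0], "spin": 0},
    {"linear": [0, 0, 0], "spin": 0},
    {"linear": [0, 0, 2], "spin": 0},
    {"linear": [0, 0, 1.6], "spin": 0},
    {"linear": [0, 0, 0.9], "spin": 0},
    {"linear": [0, 0, 0.4], "spin": 0},
    {"linear": [0, 0, 0], "spin": 0},
    {"linear": [0, 0, 0], "spin": 0},
    {"linear": [0, 0, 0], "spin": 0}
  ]
}}

```text
time: 10.35
tool_pos: [0.4826, -0.0407, 0.0376]
ee_rot: [3.141, -0.002, 0.277]
wrist_force: [0.7, 0.3, -0.4]
width: 0.0798
```

```bash
python3 clip.py -1 .45 2.1 11 52 8; python3 chk.py c6.png
```

```text
t 10.35 TCP base [-105.1  -14.8] z 0.03763492775080582 yaw err 0.0012261564856870244 w 0.07984501603885182 [ 0.7  0.3 -0.4]
to start (tool cm) [-0.13 -0.1 ]
[[0.52, 1.45], [0.29, 0.72], [0.41, 0.69], [0.53, 0.63], [0.64, 0.55], [0.73, 0.45], [0.82, 0.33], [0.78, 0.2], [0.73, 0.1], [0.76, -0.01], [0.77, -0.13]]
end tcp [-36.74876697 -63.66286363]
[ 0.48256776 -0.04068084  0.03766953] [ 3.14080692e+00 -1.80875747e-03  2.77160896e-01] [-0.24867075  0.67614381  0.22660859] 10.4
along,lat 0.10515861408226045 -0.014666433229484308
328 266
```

View pics/c6.png

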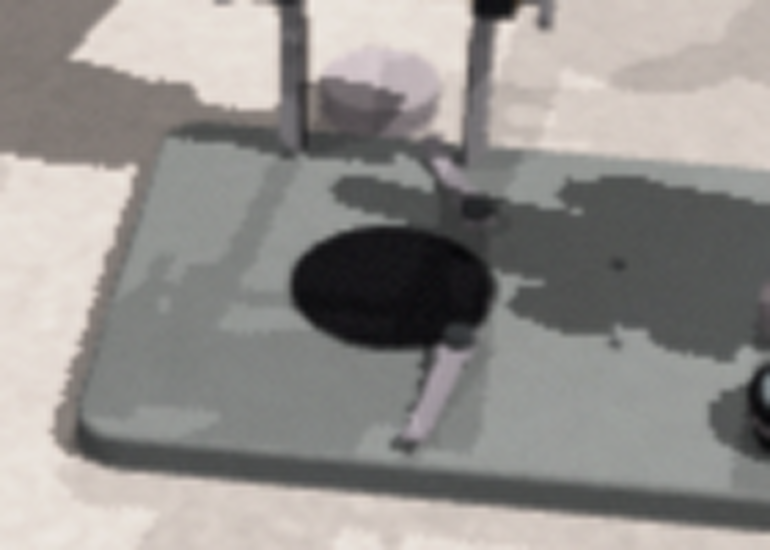

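{"fn": "play_rows", "kwargs": {
  "rows": [
    {"linear": [0, 0, 0.18], "spin": 0},
    {"linear": [0.5, 1.4, 0], "spin": 0},
    {"linear": [0.3, 0.7, 0], "spin": 0},
    {"linear": [0.4, 0.7, 0], "spin": 0},
    {"linear": [0.5, 0.6, 0], "spin": 0},
    {"linear": [0.6, 0.55, 0], "spin": 0},
    {"linear": [0.7, 0.45, 0], "spin": 0},
    {"linear": [0.8, 0.3, 0], "spin": 0},
    {"linear": [0.8, 0.2, 0], "spin": 0},
    {"linear": [0.7, 0.1, 0], "spin": 0},
    {"linear": [0, 0, 0], "spin": 0}
  ]
}}

```text
time: 11.32
tool_pos: [0.5479, -0.074, 0.0349]
ee_rot: [3.141, -0.001, 0.277]
wrist_force: [-0.9, -0.1, 1.3]
width: 0.0798
```

```bash
python3 clip.py -1 1.8 2.1 2 52 0; python3 chk.py c7.png
```

```text
t 11.3167 TCP base [-51.4 -64.6] z 0.034930167187702234 yaw err 0.0013061853359002118 w 0.07984166471691662 [-0.9 -0.1  1.3]
to start (tool cm) [-0.06  0.04]
[[0.76, -0.01], [0.77, -0.13]]
end tcp [-36.74876697 -63.66118797]
[ 0.54711182 -0.07393683  0.03484718] [ 3.14143603e+00 -4.43253900e-04  2.77392975e-01] [-0.99411068  0.17777403  0.50284842] 11.3667
along,lat 0.052192431001081216 -0.06430206808819922
328 266
```

View pics/c7.png

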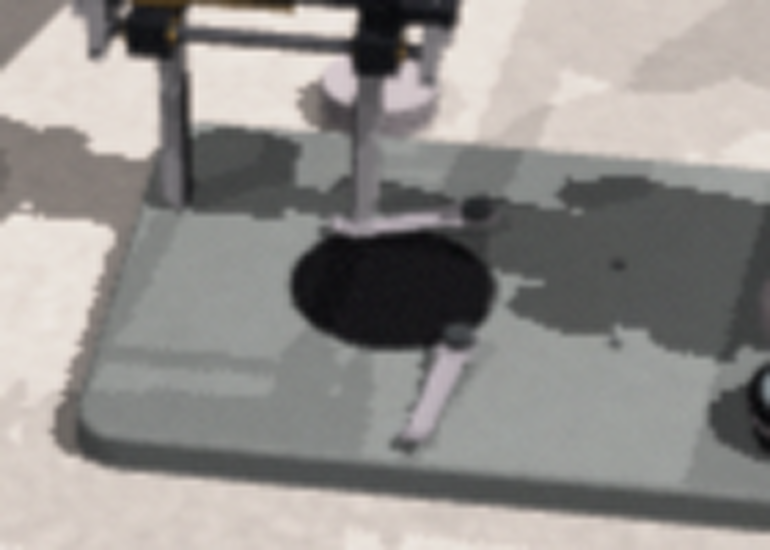

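{"fn": "play_rows", "kwargs": {
  "rows": [
    {"linear": [0, 0, -0.08], "spin": 0},
    {"linear": [0.55, 0, 0], "spin": 0},
    {"linear": [0.55, -0.05, 0], "spin": 0},
    {"linear": [0.5, -0.1, 0], "spin": 0},
    {"linear": [0, 0, 0], "spin": 0},
    {"linear": [0, 0, 0], "spin": 0},
    {"linear": [-0.8, 0, 0], "spin": 0},
    {"linear": [0, 0, -2], "spin": 0},
    {"linear": [0, 0, -3], "spin": 0},
    {"linear": [0, 0, 0], "spin": 0}
  ]
}}

```text
time: 12.2
tool_pos: [0.5563, -0.0715, 0.0915]
ee_rot: [3.137, -0.009, 0.276]
wrist_force: [0.7, -0.9, 0.8]
width: 0.0799
```

```bash
python3 clip.py 1 .23 2.1 12 52 8; python3 - <<'E'
from h import *
p=eyes.snapshot("scene")
R=np.array([.5797,.0022]); y=.276; E=np.array([[np.cos(y),-np.sin(y)],[np.sin(y),np.cos(y)]])
for n in("clip_near","clip_far"):
  for s in finder.silhouettes(p,n)[:2]:
    v,u=np.nonzero(s["pixels"]); X=(ray(p,np.c_[u,v],.024)[:,:2]-R)@E*1000; print(n,round(s["conf"],2),len(u),X.mean(0).round(),X[X[:,1].argmin()].round(),X[X[:,1].argmax()].round())
E
```

```text
t 12.2 TCP base [-42.6 -64.6] z 0.09153566693648142 yaw err 0.0004301596380471562 w 0.07988842697639513 [ 0.7 -0.9  0.8]
to start (tool cm) [14.8  -6.19]
[[-0.2, 1.53], [-0.13, 0.76], [-0.26, 0.76], [-0.39, 0.73], [-0.51, 0.67], [-0.63, 0.6], [-0.74, 0.49], [-0.83, 0.36], [-0.82, 0.22], [-0.75, 0.11], [-0.79, -0.0], [-0.8, -0.13]]
end tcp [ 36.74876697 -63.6845691 ]
```

{"fn": "play_rows", "kwargs": {
  "rows": [
    {"linear": [3.7, -1.6, 0], "spin": 0},
    {"linear": [3.7, -1.6, 0], "spin": 0},
    {"linear": [3.7, -1.5, 0], "spin": 0},
    {"linear": [3.7, -1.5, 0], "spin": 0},
    {"linear": [0, 0, 0], "spin": 0},
    {"linear": [0, 0, 2], "spin": 0},
    {"linear": [0, 0, 1.6], "spin": 0},
    {"linear": [0, 0, 0.9], "spin": 0},
    {"linear": [0, 0, 0.3], "spin": 0},
    {"linear": [0, 0, 0], "spin": 0},
    {"linear": [0, 0, 0], "spin": 0},
    {"linear": [0, 0, 0], "spin": 0}
  ]
}}

```text
time: 13.35
tool_pos: [0.6793, 0.0292, 0.0387]
ee_rot: [3.141, -0.002, 0.276]
wrist_force: [0.3, 0.0, 0.0]
width: 0.0799
```

```bash
python3 clip.py 1 .23 2.1 12 52 8; python3 chk.py c8.png
```

```text
t 13.35 TCP base [103.2  -1.2] z 0.0386815097326187 yaw err 0.0003805261299740792 w 0.07989715870690992 [0.3 0.  0. ]
to start (tool cm) [0.22 0.15]
[[-0.2, 1.53], [-0.13, 0.76], [-0.26, 0.76], [-0.39, 0.73], [-0.51, 0.67], [-0.63, 0.6], [-0.74, 0.49], [-0.83, 0.36], [-0.82, 0.22], [-0.75, 0.11], [-0.79, -0.0], [-0.8, -0.13]]
end tcp [ 36.74876697 -63.68893497]
[0.67943803 0.02924658 0.03885548] [ 3.14102074e+00 -1.80225704e-03  2.76439980e-01] [-0.93559671  0.06001652 -0.48284789] 13.4
along,lat -0.10333319062913905 -0.0012020424554910877
328 266
```

View pics/c8.png

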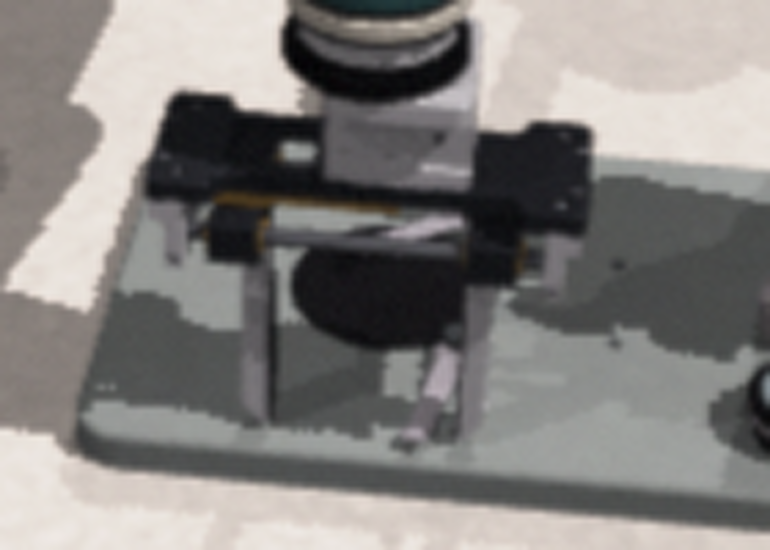

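{"fn": "play_rows", "kwargs": {
  "rows": [
    {"linear": [0.2, 0.1, 0.2], "spin": 0},
    {"linear": [-0.2, 1.5, 0], "spin": 0},
    {"linear": [-0.15, 0.8, 0], "spin": 0},
    {"linear": [-0.25, 0.75, 0], "spin": 0},
    {"linear": [-0.4, 0.75, 0], "spin": 0},
    {"linear": [-0.5, 0.65, 0], "spin": 0},
    {"linear": [-0.6, 0.6, 0], "spin": 0},
    {"linear": [-0.75, 0.5, 0], "spin": 0},
    {"linear": [-0.85, 0.35, 0], "spin": 0},
    {"linear": [-0.8, 0.2, 0], "spin": 0},
    {"linear": [0, 0, 0], "spin": 0},
    {"linear": [0, 0, 0], "spin": 0}
  ]
}}

```text
time: 14.4
tool_pos: [0.654, -0.0421, 0.0359]
ee_rot: [3.142, -0.0, 0.276]
wrist_force: [0.1, 0.7, 0.3]
width: 0.0798
```

```bash
python3 clip.py 1 1.6 2.1 3 52 0
```

```text
t 14.4 TCP base [ 59.4 -62.9] z 0.03589043337922021 yaw err 0.0003449337540173403 w 0.07975686188871717 [0.1 0.7 0.3]
to start (tool cm) [0.23 0.06]
[[-0.8, 0.14], [-0.84, 0.01], [-0.86, -0.13]]
end tcp [ 36.74876697 -63.61878656]
```

{"fn": "play_rows", "kwargs": {
  "rows": [
    {"linear": [-0.6, 0.1, 0], "spin": 0},
    {"linear": [-0.6, 0, 0], "spin": 0},
    {"linear": [-0.6, -0.05, 0], "spin": 0},
    {"linear": [-0.5, -0.05, 0], "spin": 0},
    {"linear": [0, 0, 0], "spin": 0},
    {"linear": [0, 0, 0], "spin": 0},
    {"linear": [0.8, 0, 0], "spin": 0},
    {"linear": [0, 0, -2], "spin": 0},
    {"linear": [0, 0, -3], "spin": 0},
    {"linear": [0, 0, -4], "spin": 0},
    {"linear": [0, 2, -3], "spin": 0},
    {"linear": [0, 4, 0], "spin": 0}
  ]
}}

```text
time: 15.4
tool_pos: [0.6611, -0.1007, 0.1662]
ee_rot: [3.136, -0.015, 0.283]
wrist_force: [2.6, -0.2, 1.2]
width: 0.0799
```

{"fn": "play_rows", "kwargs": {
  "rows": [
    {"linear": [-3, 3, 0], "spin": 0},
    {"linear": [-3, 3, 0], "spin": 0},
    {"linear": [-3, 3, 0], "spin": 0},
    {"linear": [-3, 3, 0], "spin": 0},
    {"linear": [-3, 3, 0], "spin": 0},
    {"linear": [0, 0, 0], "spin": 0},
    {"linear": [0, 0, 0], "spin": 0}
  ]
}}

```text
time: 15.98
tool_pos: [0.5545, -0.2878, 0.1556]
ee_rot: [-3.141, -0.0, 0.273]
wrist_force: [0.2, 0.2, 0.6]
width: 0.08
```

```bash
python3 chk.py c9.png; python3 - <<'E'
from h import *
a=cv2.imread("pics/c9.png"); p=eyes.snapshot("top")
b=cv2.resize(p["frame"][185:275,240:360],None,fx=4,fy=4,interpolation=cv2.INTER_CUBIC)[:,:,::-1]
R=np.array([.5797,.0022]); 
b=b.copy(); t=np.linspace(0,6.28,90)
for r in(.045,): cv2.polylines(b,[np.int32((proj(p,[[R[0]+r*np.cos(x),R[1]+r*np.sin(x),.026] for x in t])-[240,185]+.4)*4)],True,(0,0,255),1)
c=np.zeros((360+0,480,3),np.uint8); c[:]=b
a=cv2.resize(a,(320,229)); o=np.zeros((360,800,3),np.uint8); o[:,:480]=c; o[:229,480:]=a; cv2.imwrite("pics/c10.png",o)
E
```

```text
[ 0.55529476 -0.28618798  0.1556    ] [-3.14098659e+00 -7.38273874e-04  2.75103498e-01] [ 0.64846363 -0.05776199  0.54099491] 16.0333
along,lat 0.10182713358034519 -0.27091414807912817
328 266
```

View pics/c10.png

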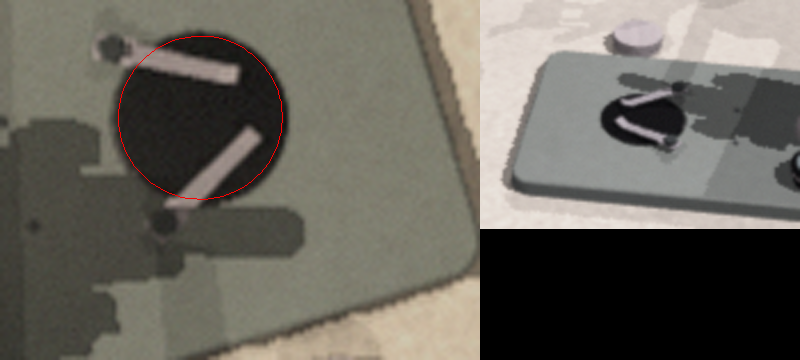

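```bash
python3 -c "
from bench import robot
o=robot.get_obs(); print(o['time'],abs(o['qvel']).max(),o['wrist_force']); print(robot.close_job())"
```

```text
16.0833 0.0277266668325545 [-0.42574093 -0.04997242  0.66349757]
the job is handed in; nothing more can be done
None
```

I handed the job in at about 16 s of the 54 s allowed; no verdict was reported. The plate looks seated flush in its recess, and both stage clips lie over it.

**Plate:** I pushed it across the rim with the two fingertips spread 60 mm apart to cradle its edge, rather than with a single fingertip. After it dropped, the fingertips passed 1–2 mm above the base's top over its edge without resistance. I did not measure its remaining tilt or its exact centring.

**Clips:** In the last top picture the tips measure roughly 35–38 mm (near) and 32 mm (far) from the plate's centre, against the 45 mm limit.

**Arm and bystanders:** The arm ended about 0.27 m in front of the base, clear of everything, with wrist force near zero. I saw no bystander move, but I only checked those in view and did not measure them all again.

**Checks that failed or disagreed:**
- The network missed the plate once, and found neither clip when I asked for them mid-swing. I measured those from the pictures myself.
- Edge detection on the base's front and -x sides picked up shadows (139.6 mm where 130 mm is right), so I took the recess's position from the clip knobs and checked it against the overlay.

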